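# Start-of-shift check of the card punch's trip bar

## Robot

A 6-joint arm with a two-finger parallel gripper is mounted at the origin on the work surface. World frame = base frame: x ahead of the robot, y to its left, z up, the work surface at z = 0. Lengths are in m, angles in rad, forces in N, time in s.
With the tool pointing down it reaches from about 0.25 to 0.775 m from the base axis. Payload 4 kg.
Tool frame: the origin (TCP) lies at the very end of the fingers, on their centre line; the grasp point (between the pads) lies tcp_to_grasp behind it (tcp_to_grasp is the distance from the TCP to the grasp point, in m); z points along the fingers, y is the direction in which the jaws open and shut (so a half turn about z gives the same grasp; the last joint's range is limited). The gripper opens to 94 mm and grips with 3 to 60 N. Pads are 16 mm wide; open, the fingers measure 119 mm over their backs; the gripper's body (75 mm by 177 mm) begins 78 mm behind the grasp point.
Start: joints at [1.081, 0.087, 1.371, -0, 1.684, -0.103], TCP at [0.207, 0.509, 0.206] pointing down, gripper open.
Joint ranges: [-3.1, 3.1], [-0.76, 2.03], [0.27, 2.55], [-1.08, 4.22], [0.17, 2.65], [-2.57, 2.57]. Speed limits (rad/s): [2.79, 2.79, 3.14, 3.14, 3.14, 3.14].

## Interface

Orientations are given as [roll, pitch, yaw] about the fixed x, y, z axes, in that order (R = Rz(yaw) Ry(pitch) Rx(roll)).
In Python, from bench import * gives the robot as it stands.
- The arm moves only by the tool play_rows, never from a script. Its argument "rows" is a list of rows, each a list of 3 entries, a list of its own where there are three numbers: the finger opening in cm, from 0 to 9.4, then the shift along the world's x, y, z in cm, then the turn, a rotation vector about the world's x, y, z in rad. A call has 1 to 8 rows; each row is the pose to reach, as a shift and turn from the pose commanded when the call began; what a row does not reach only later rows make up. A row lasts 1/12 s, in which the tool goes at most 41.7 mm and 7.16 degrees, less where a joint would pass 70% of its speed; a pose out of reach is approached as far as the arm can. A call with a gripper value outside its range is refused whole. The fingers move at their own pace and stop on an object; the grip force is fixed at half the most. Time passes only in rows, so rows that repeat a pose let the fingers close. It gives the time, the measured TCP pose, the force and the opening at its end, in the units of the state.
- get_obs(): the state, without advancing time (a new reading comes with each control period).
- snapshot(name): name is "side" or "top"; returns a dict with "pixels" (480x640x3 uint8, red, green, blue), "fx", "fy", "cx", "cy" (pixels), "dist_coeffs" ([k1, k2, p1, p2, k3] as OpenCV has them; the pictures are not rectified), "rvec" (rotation vector, rad) and "tvec" (3), from world to camera coordinates, as OpenCV has them. Camera axes: x right, y down, z forward; pixel columns grow to the right and rows downward; lengths in m; the calibration is good to about 2 mm. A picture is of the moment at which its call begins. There is no depth.
- close_job(): hands the job in, once; it reports no verdict.
Trained networks look in the newest picture that a camera, given by its name, has taken for a name from the list of things; names that differ only in an ending like _2 or _b are one class to them, and where a whole thing is asked for, a point or a joint stands for the part that bears it (a point fixed in the world has none). Each returns a list of dicts, best first, with "confidence" (0 to 1); they miss things now and then, are a little off and sometimes report something else, mostly with a low value. They report only what shows in the picture. A call takes as long as a camera call.
- silhouettes(camera, label): "mask" (480x640 bool, what is visible of it) and "point" ([row, column] in pixels, amid what is visible of it).
The state is a dict: "time": time; "joint_positions": joint angles; "qvel": joint speeds; "joint_torque": joint torques, N m; "tool_pos": TCP position; "ee_rot": TCP orientation; "wrist_force": force on the tool from outside, world axes, zero at the start; "wrist_torque": the same for the moment, N m; "width": finger opening in m.
Only numpy, scipy, OpenCV 4.12 (cv2) and the standard library are available. Lean on these libraries where they do the work, as an engineer would, in place of code of your own. Each camera call takes 0.05 s, during which the arm holds its last target. There are 200 camera calls.

## Task

Check the finger-guard trip bar across the feed of the yellow card punch: with the fingers shut, press the bar down lightly from above at the end nearest the handwheel and run the fingertips along it to its other end, so that it trips all along its length, then lift off and let it spring back up. Use a light touch: do not force the bar down onto its stop, do not grip or raise it, and leave the paperweight, mug, screwdriver and jar where they are.

Things in the scene. Friction and masses are not known exactly. Their poses are not given: they have to be found in the camera images.
- punch: Yellow card punch, fixed. Origin: on the bench below the bar's middle; feed side = -x. Black plinth 360 x 460 x 85 mm (x -30 to 330); on its front half a steel feed deck, top 89 mm above the bench; on its rear half the yellow head, x 140 to 330, 400 mm wide, top 240 mm above the bench. Steel handwheel, 124 mm across, on the head's +y side. The trip bar crosses above the deck.
- trip_bar (a joint): Hinge angle of the trip bar (rad): 0 at rest, positive pressed down, stop at 0.19, negative raised. Two aluminium arms at the bar's ends reach 105 mm back to a hinge line parallel to the bar, so the whole bar dips together wherever it is pressed: 10.5 mm for 0.1 rad. A spring holds it up, about 0.55 N per mm of dip: tripped at 0.03 rad (3 mm, 1.7 N); 10 mm takes 5.5 N; stop at 20 mm, 11 N.
- bar_start (a point): Point on the middle of the bar's top face, 35 mm in from its handwheel end: where the check starts. 132 mm above the bench at rest; moves with the bar.
- bar_mid (a point): Centre of the bar's top face, half way along. The bar is plain aluminium, level, 270 mm long, 24 mm wide, 12 mm thick, rounded edges, top 132 mm above the bench at rest, its underside 31 mm above the deck. Axes as the punch's: y along the bar towards the handwheel end, z up, x across the bar towards the head.
- bar_end (a point): Point on the middle of the bar's top face, 35 mm in from the end away from the handwheel: where the check ends.
- paperweight: Loose brass paperweight with a knob, 38 mm across, 36 mm high, standing on the feed deck between bar and head, about 100 mm behind the bar. Origin: centre of its underside. Leave alone.
- mug: Loose white mug, 76 mm across, 92 mm high, on the bench in front of the punch. Origin: centre of its underside. Leave alone.
- screwdriver: Loose screwdriver lying on the bench in front of the punch. Leave alone.
- oil_jar: Loose small clear jar with black cap, 44 mm across, 75 mm high, on the bench in front of the punch. Origin: centre of its underside. Leave alone.

How it is judged:
On the way, in this order (a step that is already met when the one before it is completed fails the run):
1. the fingers press the bar past its trip point at the handwheel end (contact force between the fingers and trip_bar above 0.2 N and value of joint trip_bar above 0.03 rad and y of the grasp point in the frame of bar_mid between 0.075 and 0.15 m).
2. the bar is tripped a quarter of the way along (contact force between the fingers and trip_bar above 0.2 N and value of joint trip_bar above 0.03 rad and y of the grasp point in the frame of bar_mid between 0.037 and 0.062 m).
3. the bar is tripped half way along (contact force between the fingers and trip_bar above 0.2 N and value of joint trip_bar above 0.03 rad and y of the grasp point in the frame of bar_mid between -0.013 and 0.013 m).
4. the bar is tripped three quarters of the way along (contact force between the fingers and trip_bar above 0.2 N and value of joint trip_bar above 0.03 rad and y of the grasp point in the frame of bar_mid between -0.062 and -0.037 m).
5. the bar is tripped at the other end (contact force between the fingers and trip_bar above 0.2 N and value of joint trip_bar above 0.03 rad and y of the grasp point in the frame of bar_mid between -0.15 and -0.075 m).
At the end, for the whole second after the job is handed in: The fingers have pressed the bar past its trip point (0.03 rad, 3 mm) in order at the handwheel end, 1/4, 1/2, 3/4 and the other end (last 60 mm each); it is back up within 0.015 rad of rest; paperweight, mug, screwdriver and jar are within 15 mm of where they stood (value of joint trip_bar between -0.015 and 0.015 rad and distance of each of paperweight, mug, screwdriver, oil_jar from where it was at the start of the episode below 0.015 m); the robot touches nothing.
It fails at once if the bar is forced down onto its stop (beyond 0.17 rad, 18 mm) (value of joint trip_bar above 0.17 rad).
It fails at once if the bar is raised above its rest (more than 0.06 rad) (value of joint trip_bar below -0.06 rad).
It fails at once if the bar is taken between the fingers (grasp point over the bar and less than 6 mm above its top) (z of the grasp point in the frame of bar_mid between -0.03 and 0.006 m and x of the grasp point in the frame of bar_mid between -0.015 and 0.015 m and y of the grasp point in the frame of bar_mid between -0.135 and 0.135 m).
It fails at once if paperweight, mug, screwdriver or jar is shoved or lifted (moved over 15 mm) (distance of any of paperweight, mug, screwdriver, oil_jar from where it was at the start of the episode above 0.015 m).
It also fails if it takes over 45 s, if anything falls off the work surface, if the arm or the gripper's body presses on something with over 40 N, if the wrist force passes 120 N, or if a joint passes its speed limit or range.

## Working session

There is one attempt and no reset: what is moved stays moved. The work goes in short steps, Python scripts to look and compute and a tool call to move; the robot and the scene stay as the last step left them, time stands still between calls to the robot, and variables do not carry over. Pictures are saved under pics/ and viewed, about 8 in all and at most 12, crops included, and the job is handed in when it is done.

Besides the shell and the picture viewer there is one more tool, called after "Emit:" as name([rows], argument=value, ...), one row to a line, values as JSON. play_rows: Moves the arm, as the interface text tells. Its arguments: {"type":"object","properties":{"rows":{"type":"array"}},"required":["rows"]}

```bash
mkdir -p pics
cat > h.py <<'E'
from bench import *
import numpy as np, cv2
def snap(n):
    s=snapshot(n); K=np.array([[s['fx'],0,s['cx']],[0,s['fy'],s['cy']],[0,0,1.]]); return s,K,np.array(s['dist_coeffs'],float),np.array(s['rvec'],float),np.array(s['tvec'],float)
def ray(c,uv,z):
    s,K,d,r,t=c; R=cv2.Rodrigues(r)[0]
    p=cv2.undistortPoints(np.array(uv,float).reshape(-1,1,2),K,d).reshape(-1,2)
    D=np.c_[p,np.ones(len(p))]@R; C=-R.T@t
    return C+D*((z-C[2])/D[:,2])[:,None]
def proj(c,P):
    s,K,d,r,t=c; return cv2.projectPoints(np.array(P,float).reshape(-1,1,3),r,t,K,d)[0].reshape(-1,2)
E
python3 - <<'E'
from h import *
o=get_obs(); print({k:np.round(v,3) for k,v in o.items()})
for n in("top","side"):
    c=snap(n); im=c[0]['pixels'][:,:,::-1].copy()
    R=cv2.Rodrigues(c[3])[0]; print(n,'cam',(-R.T@c[4]).round(3))
    for l in("trip_bar","bar_mid","punch","paperweight","mug","screwdriver","oil_jar"):
        for m in silhouettes(n,l)[:2]:
            k=m['mask'].astype(np.uint8); q=cv2.minAreaRect(cv2.findNonZero(k)) if k.any() else None
            print(n,l,round(m['confidence'],2),m['point'],int(k.sum()),q and np.round(cv2.boxPoints(q)).tolist())
            if l=="trip_bar": cv2.drawContours(im,cv2.findContours(k,0,2)[0],-1,(255,0,255),1)
    cv2.imwrite(f"pics/{n}1.png",im)
E
```

```text
{'time': np.float64(0.0), 'joint_positions': array([ 1.081,  0.088,  1.372, -0.   ,  1.684, -0.103]), 'qvel': array([ 0.001, -0.002, -0.   ,  0.001, -0.   , -0.   ]), 'joint_torque': array([ 0.0000e+00, -3.4018e+01, -3.0243e+01,  7.2000e-02,  3.3000e-02,
       -0.0000e+00]), 'tool_pos': array([0.207, 0.509, 0.204]), 'ee_rot': array([-3.139, -0.   ,  2.755]), 'wrist_force': array([-0.458, -0.146, -0.479]), 'wrist_torque': array([-0.029,  0.046,  0.029]), 'width': np.float64(0.095)}
top cam [0.473 0.048 0.998]
top trip_bar 0.92 [253.9, 400.5] 4011 [[390.0, 158.0], [469.0, 158.0], [469.0, 346.0], [390.0, 346.0]]
top trip_bar 0.51 [327.0, 304.5] 632 [[291.0, 313.0], [318.0, 313.0], [318.0, 340.0], [291.0, 340.0]]
top bar_mid 0.8 [254.7, 400.6] 3962 [[388.0, 159.0], [467.0, 158.0], [469.0, 345.0], [390.0, 346.0]]
top punch 0.8 [249.7, 505.1] 83469 [[365.0, 67.0], [639.0, 64.0], [642.0, 407.0], [368.0, 409.0]]
top paperweight 0.88 [264.9, 465.7] 520 [[454.0, 251.0], [479.0, 251.0], [479.0, 275.0], [454.0, 275.0]]
top paperweight 0.29 [250.6, 506.0] 83373 [[365.0, 66.0], [639.0, 65.0], [64
[... 589 characters left out ...]
 [163.1, 361.9] 2359 [[274.0, 157.0], [279.0, 115.0], [447.0, 134.0], [443.0, 176.0]]
side punch 0.97 [123.6, 373.3] 54456 [[216.0, 210.0], [246.0, -17.0], [525.0, 20.0], [494.0, 247.0]]
side paperweight 0.96 [135.5, 374.4] 396 [[364.0, 124.0], [384.0, 124.0], [384.0, 147.0], [364.0, 147.0]]
side mug 0.69 [262.6, 285.9] 3958 [[233.0, 276.0], [271.0, 209.0], [337.0, 247.0], [299.0, 313.0]]
side mug 0.35 [160.2, 359.7] 2436 [[274.0, 159.0], [278.0, 116.0], [447.0, 133.0], [443.0, 175.0]]
side screwdriver 0.79 [328.7, 371.9] 1540 [[316.0, 265.0], [333.0, 254.0], [401.0, 358.0], [384.0, 369.0]]
side oil_jar 0.95 [269.4, 417.7] 1364 [[398.0, 291.0], [405.0, 240.0], [434.0, 244.0], [427.0, 295.0]]
```

View pics/top1.png

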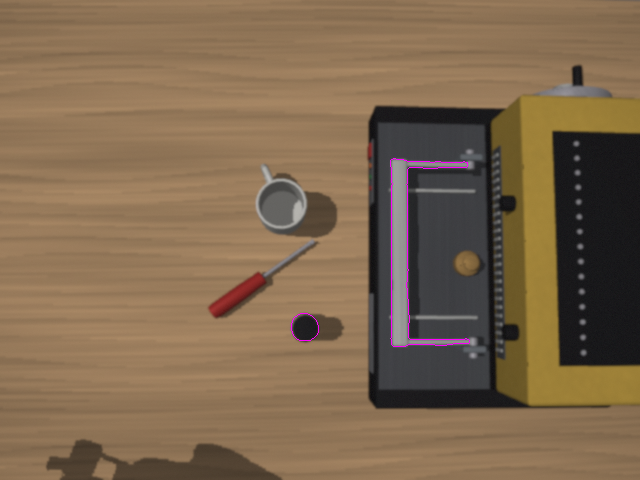

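View pics/side1.png

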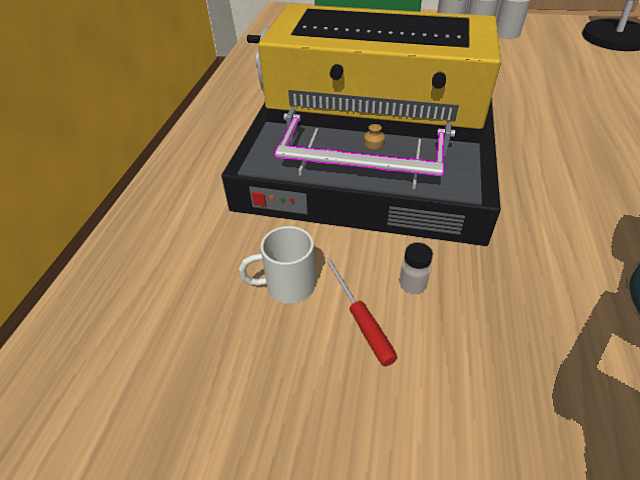

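The top view shows the bar upright at column ~400, from row 158 (the handwheel end; the wheel is at about (575,92)) to row 346. The side view agrees: the handwheel is at the left and the paperweight is behind the bar. Next I compute world positions.

Run:
```python
from h import *
from scipy.optimize import least_squares
C={};M={}
for n in("top","side"):
    C[n]=snap(n); M[n]=max(silhouettes(n,"trip_bar"),key=lambda m:m['confidence'])['mask']
m=M["top"]; r=np.array([i for i in range(165,340)if m[i].any()])
# bar column: first run of mask per row
e=[(np.flatnonzero(m[i])[0],np.flatnonzero(m[i])[0]+np.argmin(np.r_[m[i][np.flatnonzero(m[i])[0]:],False])-1) for i in range(175,330)]
e=np.array(e); rr=np.arange(175,330); a=np.polyfit(rr,e.mean(1),1); print('width px',np.median(e[:,1]-e[:,0])+1)
col=m[:,int(np.polyval(a,250))-3:int(np.polyval(a,250))+4].any(1); r0,r1=np.flatnonzero(col)[[0,-1]]
# top camera sees end faces too a bit: intersect at z .132
P=ray(C["top"],[[np.polyval(a,r0-.5)+.5,r0-.5],[np.polyval(a,r1+.5)+.5,r1+.5]],.132)
print('top ends',P.round(4),'len',np.linalg.norm(P[0]-P[1]),'mid',P.mean(0))
d=P[0]-P[1]; print('yaw of +y',np.degrees(np.arctan2(d[1],d[0])))
mid=P.mean(0); y=d/np.linalg.norm(d); x=np.array([y[1],-y[0],0])
# overlay predicted bar top corners in both
for n in C:
    im=C[n][0]['pixels'][:,:,::-1].copy()
    q=proj(C[n],[mid+sx*.012*x+sy*.135*y for sx,sy in((-1,-1),(1,-1),(1,1),(-1,1))])
    cv2.polylines(im,[np.round(q*16).astype(np.int32)],True,(0,0,255),1,cv2.LINE_AA,4)
    print(n,q.round(1).tolist())
    u,v=q.mean(0).astype(int); M_=110
    cv2.imwrite(f"pics/{n}2.png",cv2.resize(im[max(0,v-M_):v+M_,u-M_:u+M_],None,fx=2.7,fy=2.7))
for l,n,z in(("paperweight","top",.11),("mug","top",.092),("oil_jar","top",.075)):
    p=silhouettes(n,l)[0]['point']; print(l,ray(C[n],[[p[1],p[0]]],z).round(3))
```

```text
width px 17.0
top ends [[ 0.668  -0.111   0.132 ]
 [ 0.3989 -0.1036  0.132 ]] len 0.2691431146206178 mid [ 0.53346275 -0.10729102  0.132     ]
yaw of +y -1.562419197559324
top [[391.4, 346.8], [408.3, 346.8], [407.5, 158.4], [391.1, 158.0]]
side [[442.7, 171.5], [443.3, 162.2], [277.1, 143.6], [272.9, 151.9]]
paperweight [[ 0.513 -0.207  0.11 ]]
mug [[0.607 0.061 0.092]]
oil_jar [[0.426 0.025 0.075]]
```

View pics/side2.png

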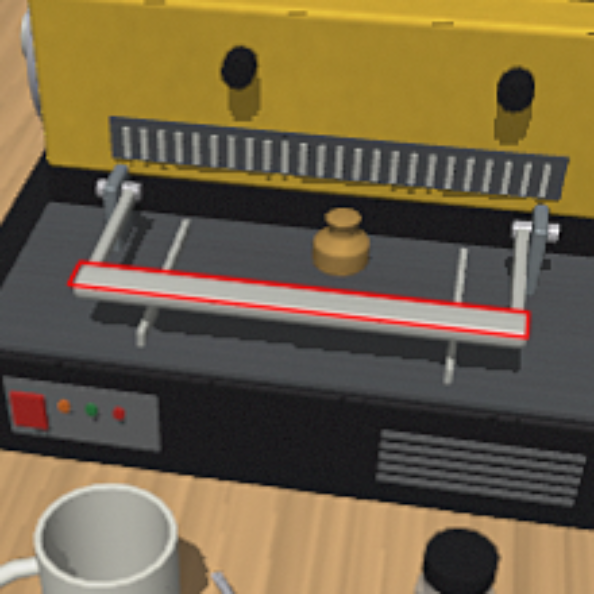

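The side overlay fits the bar: it lies along world x, with the handwheel end at x≈0.668, y≈-0.111 and its middle at (0.5335, -0.107). I shut the fingers and travel above it with the jaws turned along the bar.

Emit:
play_rows([
  [0,[2,-3,1],[0,0,-0.08]],
  [0,[4.5,-6.5,2],[0,0,-0.16]],
  [0,[7,-10,2],[0,0,-0.25]],
  [0,[9,-13,2],[0,0,-0.35]],
  [0,[11,-16,2],[0,0,-0.45]],
  [0,[13,-19,2],[0,0,-0.5]],
  [0,[15,-22,2],[0,0,-0.6]],
  [0,[17,-25,2],[0,0,-0.7]],
])

```text
time: 1.82
tool_pos: [0.3781, 0.2578, 0.2258]
ee_rot: [3.141, -0.0, 2.05]
wrist_force: [0.3, 1.1, 0.8]
width: 0.0441
```

Emit:
play_rows([
  [0,[2,-3,0],[0,0,-0.08]],
  [0,[4.5,-6.5,0],[0,0,-0.16]],
  [0,[7,-10,0],[0,0,-0.25]],
  [0,[9,-13,0],[0,0,-0.32]],
  [0,[11,-16,0],[0,0,-0.4]],
  [0,[13,-19,0],[0,0,-0.45]],
  [0,[15,-22,0],[0,0,-0.51]],
  [0,[17,-25,0],[0,0,-0.51]],
])

```text
time: 2.48
tool_pos: [0.5482, 0.0076, 0.2256]
ee_rot: [3.141, -0.0, 1.542]
wrist_force: [0.4, 1.3, 1.0]
width: 0.0001
```

Emit:
play_rows([
  [0,[2,-3,0],[0,0,0]],
  [0,[4,-6,0],[0,0,0]],
  [0,[6,-8,0],[0,0,0]],
  [0,[8,-10.5,0],[0,0,0]],
  [0,[9,-11.9,0],[0,0,0]],
  [0,[9,-11.9,0],[0,0,0]],
  [0,[9,-11.9,0],[0,0,0]],
])

```text
time: 3.07
tool_pos: [0.6374, -0.11, 0.2246]
ee_rot: [-3.14, -0.001, 1.544]
wrist_force: [-0.8, 0.2, -0.7]
width: 0.0006
```

Emit:
play_rows([
  [0,[0,0,-2],[0,0,0]],
  [0,[-0.1,0,-4],[0,0,0]],
  [0,[-0.2,0,-6],[0,0,0]],
  [0,[-0.3,0,-7],[0,0,0]],
  [0,[-0.3,0,-8],[0,0,0]],
  [0,[-0.3,0,-8],[0,0,0]],
  [0,[-0.3,0,-8],[0,0,0]],
])

```text
time: 3.65
tool_pos: [0.6344, -0.109, 0.1459]
ee_rot: [3.141, -0.0, 1.545]
wrist_force: [0.4, -0.5, -0.0]
width: 0.0004
```

Run:
```python
from h import *
o=get_obs(); print(o['tool_pos'],o['wrist_force'])
A=[]
for n in("side","top"):
    c=snap(n); q=proj(c,[o['tool_pos']])[0]; print(n,q)
    u,v=q.astype(int); im=c[0]['pixels'][:,:,::-1]
    A.append(cv2.resize(im[max(0,v-70):max(0,v-70)+140,max(0,u-65):max(0,u-65)+130],(390,420)))
cv2.imwrite("pics/near.png",np.hstack(A))
```

```text
[ 0.63438354 -0.10902279  0.14593805] [ 0.3636868  -0.45101681 -0.01355099]
side [294.46278974 143.12200906]
top [400.40397417 179.53655542]
```

View pics/near.png

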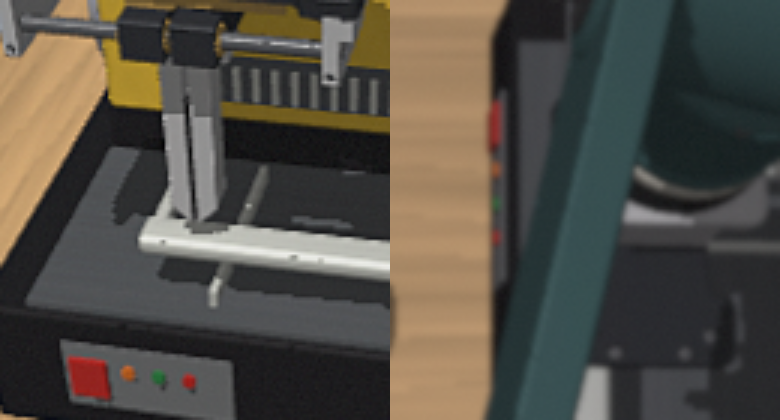

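The fingertips sit over the bar near its handwheel end, at about (294,143) in the side picture. I press gently.

Emit:
play_rows([
  [0,[0,0,-0.6],[0,0,0]],
  [0,[0,0,-1.1],[0,0,0]],
  [0,[0,0,-1.4],[0,0,0]],
  [0,[0,0,-1.7],[0,0,0]],
  [0,[0,0,-2.0],[0,0,0]],
  [0,[0,0,-2.1],[0,0,0]],
  [0,[0,0,-2.1],[0,0,0]],
  [0,[0,0,-2.1],[0,0,0]],
])

```text
time: 4.42
tool_pos: [0.6346, -0.1096, 0.1252]
ee_rot: [3.141, 0.0, 1.545]
wrist_force: [-1.4, 1.5, 4.5]
width: 0.0009
```

Emit:
play_rows([
  [0,[-0.8,0,0],[0,0,0]],
  [0,[-1.6,0,0],[0,0,0]],
  [0,[-2.4,0.1,0],[0,0,0]],
  [0,[-3.2,0.1,0],[0,0,0]],
  [0,[-4.0,0.1,0],[0,0,0]],
  [0,[-4.8,0.1,0],[0,0,0]],
  [0,[-5.3,0.1,0],[0,0,0]],
  [0,[-5.3,0.1,0],[0,0,0]],
])

```text
time: 5.08
tool_pos: [0.5798, -0.1086, 0.1247]
ee_rot: [-3.14, 0.0, 1.544]
wrist_force: [-0.8, -0.4, 5.0]
width: 0.0006
```

Emit:
play_rows([
  [0,[-0.8,0,0],[0,0,0]],
  [0,[-1.6,0,0],[0,0,0]],
  [0,[-2.4,0.1,0],[0,0,0]],
  [0,[-3.2,0.1,0],[0,0,0]],
  [0,[-4.0,0.1,0],[0,0,0]],
  [0,[-4.6,0.1,0],[0,0,0]],
  [0,[-4.6,0.1,0],[0,0,0]],
  [0,[-4.6,0.1,0],[0,0,0]],
])

```text
time: 5.75
tool_pos: [0.5337, -0.1075, 0.1241]
ee_rot: [-3.138, -0.0, 1.544]
wrist_force: [-1.6, 0.1, 6.1]
width: 0.0002
```

Emit:
play_rows([
  [0,[-0.8,0,0],[0,0,0]],
  [0,[-1.6,0,0],[0,0,0]],
  [0,[-2.4,0.1,0],[0,0,0]],
  [0,[-3.2,0.1,0],[0,0,0]],
  [0,[-4.0,0.1,0],[0,0,0]],
  [0,[-5.0,0.1,0],[0,0,0]],
  [0,[-5.0,0.1,0],[0,0,0]],
  [0,[-5.0,0.1,0],[0,0,0]],
])

```text
time: 6.42
tool_pos: [0.4831, -0.1065, 0.124]
ee_rot: [-3.137, -0.0, 1.544]
wrist_force: [-3.1, 0.3, 4.9]
width: 0.0003
```

Emit:
play_rows([
  [0,[-0.8,0,0],[0,0,0]],
  [0,[-1.6,0,0],[0,0,0]],
  [0,[-2.4,0.1,0],[0,0,0]],
  [0,[-3.2,0.1,0],[0,0,0]],
  [0,[-4.0,0.1,0],[0,0,0]],
  [0,[-5.0,0.1,0],[0,0,0]],
  [0,[-5.0,0.1,0],[0,0,0]],
  [0,[-5.0,0.1,0],[0,0,0]],
])

```text
time: 7.08
tool_pos: [0.4332, -0.1055, 0.124]
ee_rot: [-3.137, -0.0, 1.544]
wrist_force: [-2.8, 0.1, 5.0]
width: 0.0008
```

Force stayed around 5 N the whole way, with the tip at the far end point. I lift off.

Emit:
play_rows([
  [0,[0,0,0.4],[0,0,0]],
  [0,[0,0,0.9],[0,0,0]],
  [0,[0,0,2],[0,0,0]],
  [0,[0,0,4],[0,0,0]],
  [0,[0,0,7],[0,0,0]],
  [0,[0,0,10],[0,0,0]],
  [0,[0,0,10],[0,0,0]],
  [0,[0,0,10],[0,0,0]],
])

```text
time: 7.75
tool_pos: [0.4368, -0.1059, 0.2268]
ee_rot: [3.137, 0.001, 1.545]
wrist_force: [-0.5, -0.2, 0.9]
width: 0.0001
```

Run:
```python
from h import *
print(get_obs()['tool_pos'],get_obs()['wrist_force'])
c=snap("side"); cv2.imwrite("pics/end.png",c[0]['pixels'][:,:,::-1])
for l in("trip_bar","paperweight","mug","screwdriver","oil_jar"):
    for m in silhouettes("side",l)[:1]: print(l,round(m['confidence'],2),m['point'])
```

```text
[ 0.43678713 -0.10593233  0.22679094] [-0.49596259 -0.19442702  0.85846425]
trip_bar 0.57 [158.7, 360.1]
paperweight 0.74 [134.9, 372.4]
mug 0.69 [264.8, 284.2]
screwdriver 0.92 [325.8, 370.6]
oil_jar 0.78 [269.4, 418.2]
```

View pics/end.png

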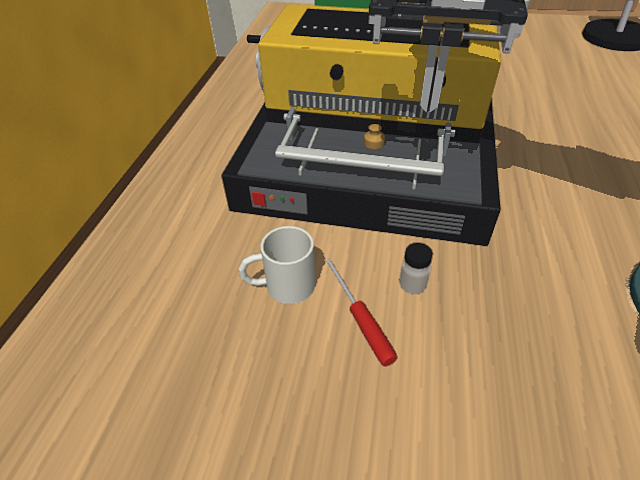

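The bar is back at its starting pixels ((277,152) to (443,170)), the loose things have not moved, and the fingers are clear of everything.

```bash
python3 -c "
from bench import *
print(close_job())"
```

```text
the job is handed in; nothing more can be done
None
```

I checked the trip bar along its length and handed the job in. No verdict is reported, and I could not read the bar's hinge angle directly.

- **Press and sweep:** With the fingers shut, I pressed at the handwheel end until the tip was at z ≈ 0.125 m, a dip of about 7 mm. I then ran along the bar to the other end point, x 0.635 to 0.433 m. The dip stayed at 7–8 mm and the upward force at 4.5–6 N at every stop. That is past the 3 mm trip point and well short of the 18 mm limit.
- **Lift-off:** The tip ended about 95 mm above the bar, with wrist force back to its noise level of about 1 N.
- **Last picture:** The bar is back at its rest position. The paperweight, mug, screwdriver and jar lie where they were in the first picture, with detections within about 3 pixels.
- **Failed or disagreeing checks:** None failed. The top camera's view of the bar was blocked by the arm during the approach, so I relied on the side camera there. The distance from fingertip to grasp point was not given, so I could not check the 6 mm height limit directly.

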